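# Press a flask into the sprung ring of a touch mixer

### The job

Pick up the amber round flask, seat it upright in the blue sprung ring of the touch-start mixer, then gently press it down until the ring has sunk to the bottom of its travel. Keep it pressed down for at least three seconds, and finish still holding it down there. Leave the green flask, the tin and the vial where they stand.

Things in the scene. Friction and masses are not known exactly. Their poses are not given: they have to be found in the camera images.
- amber_flask: The flask to use: amber glass, globe 66 mm in diameter (centre 27 mm up) on a flat foot 38 mm across, straight neck 24 mm in diameter from 63 to 104 mm height, lip 29 mm across at 105 to 110 mm, fixed black stopper with a flat top at 128 mm. About 0.2 kg. Origin: centre of its foot; z up along the neck. Starts upright on the bench.
- green_flask: A flask of exactly the same shape in green glass, not to be used. Origin: centre of its foot, z up. Which of the two places has which flask varies.
- mixer: The touch mixer's grey housing, fixed on the bench, 150 (x) by 140 (y) mm, top face 50 mm high. Origin: centre of its underside, z up; the sprung ring is centred above it. Its place and yaw vary.
- ring_seat (a point): On the blue ring's axis, moving with the ring: where a seated flask's origin (foot centre) comes to lie, within 2 mm; 79 mm above the bench with the ring up. The ring is a funnel that centres the globe: inside 54 mm across at its bottom, 8 mm above this point, and 74 mm at its rim, 24 mm above it; open below. Nothing stands above the rim. Three guide pins carry it, 53 mm from the axis.
- cradle_ring (a joint): How far the blue ring is pressed straight down, in m: 0 = up (start), 0.020 = bottom stop. A spring (400 N/m) pushes it up: about 5 N to start it moving, 13 N at the stop; a flask's weight alone does not move it, and it rises again when let go.
- sample_tin: Bystander: ochre round tin, 84 mm in diameter, 52 mm high; origin at the centre of its underside.
- sample_vial: Bystander: small white-labelled vial with a black cap, 27 mm in diameter, 66 mm high; origin at the centre of its underside.

How it is judged:
By the outcome, as a careful person would: the job done as asked, in the order asked, and still so for the second after the job is handed in, while the arm keeps its last pose, push and grip.
It also fails if it takes over 51 s, if anything falls off the work surface, if the arm or the gripper's body presses on something with over 40 N, if the wrist force passes 120 N, or if a joint passes its speed limit or range.

### The arm

A 6-joint arm with a two-finger parallel gripper is mounted at the origin on the work surface; the furniture and walls round the work are solid. World frame = base frame: x ahead of the robot, y to its left, z up, the work surface at z = 0. Lengths are in m, angles in degrees, forces in N, time in s.
With the tool pointing down it reaches from about 0.25 to 0.725 m from the base axis. Payload 9.7 kg.
Tool frame: the origin (TCP) lies between the finger pads; the fingertips stand 25 mm ahead of it and the grasp point (between the pads) lies 6 mm ahead of it; z points along the fingers, y is the line along which they close (so a half turn about z gives the same grasp; the last joint's range is limited). The gripper opens to 85 mm and grips with 20 to 120 N. Pads are 22 mm wide; open, the fingers measure 114 mm over their backs; the gripper's body (76 mm by 85 mm) begins 54 mm behind the grasp point. The pads swing forward as they close: fully open they stand 13 mm farther back than shut.
Start: joints at [-65.088, 4.979, 10.078, 95.1, 0, 90], TCP at [0.232, -0.499, 0.256] pointing down, gripper open.
Joint ranges: [-179.16, 179.16], [-48.56, 103.87], [-65.8, 70.77], [-126.05, 130.52], [-82.76, 87.17], [-180, 180]. Speed limits (degrees/s): [127.2, 127.2, 147.25, 180, 180, 180].

### API

Orientations are given as [roll, pitch, yaw] about the fixed x, y, z axes, in that order (R = Rz(yaw) Ry(pitch) Rx(roll)).
In Python, from workcell import bot gives the robot as it stands.
- The arm moves only by the shell command python3 drive.py 'ROWS' [FORCE]. ROWS is rows parted by semicolons, their numbers by spaces, 1 to 5 of them, each of 5 numbers: dx, dy, dz in m, then a turn about the tool's z in degrees, then the finger opening in m; each row is the pose to reach, as a shift and turn from the pose commanded when the command began, along the tool's axes at that moment; what a row does not reach only later rows make up. A row lasts 1/12 s, in which the tool goes at most 0.0417 m and 7.16 degrees, less where a joint would pass 70% of its speed; a pose out of reach is approached as far as the arm can. The fingers move at their own pace and stop on an object; FORCE is the grip in N (left out, the last holds). Time passes only in rows, so rows that do not move let the fingers close. It prints the time, the measured TCP pose, the force, the opening and the grip force at its end.
- bot.get_obs(): the state, without advancing time (a new reading comes with each control period).
- bot.camera(name): name is "side" or "top" or "wrist"; returns the picture (420x560x3 uint8, blue, green, red); there is no depth.
- bot.camera_info(name): a dict with "mtx" (3x3 intrinsics, pixels), "k1" (the pictures are not rectified: a ray, as slopes to the right and down, at radius r is drawn at 1 + k1 r^2 times it, then the intrinsics apply), "extrinsics" (4x4, takes a point from camera to world coordinates). Camera axes: x right, y down, z forward; pixel columns grow to the right and rows downward; lengths in m; the calibration is good to about 2 mm. A picture is of the moment at which its call begins: read the wrist's pose just before it. camera_info takes no time and is no camera call; for the wrist camera it gives the pose at the moment of the call.
- bot.job_done(): hands the job in; it is judged then, once.
The state is a dict: "time": time; "q": joint angles; "qd": joint speeds; "joint_efforts": joint torques, N m; "ee_pos": TCP position; "tcp_rot": TCP orientation; "wrist_force": force on the tool from outside, world axes, zero at the start; "torque": the same for the moment, N m; "opening": finger opening in m; "grasp_force": force on a finger pad.
Only numpy, scipy, OpenCV 4.12 (cv2) and the standard library are available. Lean on these libraries where they do the work, as an engineer would, in place of code of your own. Each camera call takes 0.05 s, during which the arm holds its last target. There are 200 camera calls.

## Working session

There is one attempt and no reset: what is moved stays moved. The work goes in short steps, Python scripts to look and compute and a shell command to move; the robot and the scene stay as the last step left them, time stands still between calls to the robot, and variables do not carry over. Pictures are saved under pics/ and viewed, at most 10 in all, crops included, and the job is handed in when it is done.

```bash
ls; mkdir -p pics
python3 - <<'E'
from workcell import bot
import cv2,numpy as np
o=bot.get_obs();print(o['time'],o['ee_pos'],o['tcp_rot'],o['opening'],o['wrist_force'])
for n in("top","side"):
    i=bot.camera_info(n);print(n,np.round(i['mtx'],1).tolist(),i['k1'],np.round(i['extrinsics'],3).tolist())
    cv2.imwrite(f"pics/{n}0.png",bot.camera(n))
E
```

```text
drive.py
pics
workcell.py
0.0 [ 0.23158363 -0.49865173  0.25557575] [-1.79922505e+02  4.58004788e-04  2.49109323e+01] 0.08534587408229675 [ 0.36617175 -0.65208243  0.56612741]
top [[416.7, 0.0, 280.5], [0.0, 416.7, 207.6], [0.0, 0.0, 1.0]] -0.13022297450043452 [[-0.018, -0.99, 0.142, 0.443], [-1.0, 0.016, -0.019, 0.051], [0.016, -0.142, -0.99, 1.106], [0.0, 0.0, 0.0, 1.0]]
side [[415.5, 0.0, 280.2], [0.0, 415.5, 209.6], [0.0, 0.0, 1.0]] -0.11553453723384081 [[-0.91, -0.257, 0.325, 0.314], [-0.415, 0.564, -0.714, 0.678], [-0.0, -0.785, -0.62, 0.6], [0.0, 0.0, 0.0, 1.0]]
```

View pics/top0.png

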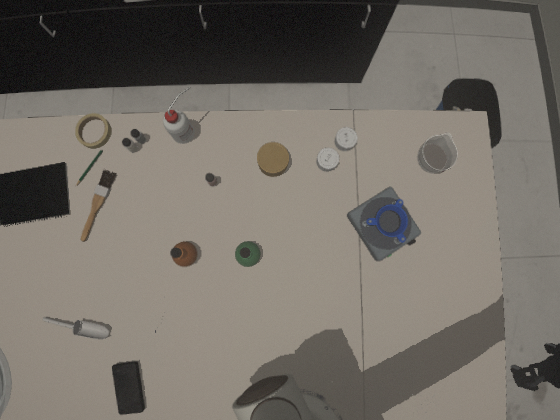

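View pics/side0.png

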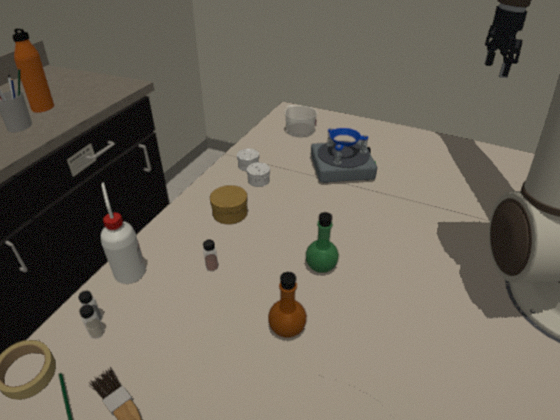

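Top view: amber flask at about (183,253) with its stopper near (176,253), green flask (248,253), mixer with blue ring (391,221). Side view: amber globe (288,318) with stopper (288,280), green flask (322,255), ring (347,138).

```bash
cat > h.py <<'E'
import cv2,numpy as np
from workcell import bot
def ray(info,uv):
    K=info['mtx'];k=info['k1'];E=np.array(info['extrinsics'])
    p=cv2.undistortPoints(np.array([[uv]],float),np.array(K),np.array([k,0,0,0.]))[0,0]
    d=E[:3,:3]@np.array([p[0],p[1],1]);return E[:3,3],d/np.linalg.norm(d)
def plane(info,uv,z):
    o,d=ray(info,uv);return o+d*(z-o[2])/d[2]
def tri(rays):
    A=[np.eye(3)-np.outer(d,d) for o,d in rays]
    x=np.linalg.solve(sum(A),sum(a@o for a,(o,d) in zip(A,rays)))
    return x,[round(float(np.linalg.norm(a@(x-o)))*1000,1) for a,(o,d) in zip(A,rays)]
def hue(img,h0,h1,smin,vmin=25):
    return cv2.inRange(cv2.cvtColor(img,cv2.COLOR_BGR2HSV),(h0,smin,vmin),(h1,255,255))
def blobs(m,amin=60):
    c,_=cv2.findContours(m,cv2.RETR_EXTERNAL,cv2.CHAIN_APPROX_NONE)
    return sorted([x for x in c if cv2.contourArea(x)>amin],key=cv2.contourArea,reverse=True)
E
python3 - <<'E'
from h import *
for n in("top","side"):
    im=cv2.imread(f"pics/{n}0.png")
    for nm,a in dict(amber=(3,16,150),green=(55,90,80),blue=(108,125,140)).items():
        for c in blobs(hue(im,*a))[:3]:
            (x,y),r=cv2.minEnclosingCircle(c);print(n,nm,cv2.boundingRect(c),cv2.contourArea(c),round(x,1),round(y,1),round(r,1))
for n,(x,y,w,h) in dict(top=(160,200,100,80),side=(260,200,90,140)).items():
    pass
a=cv2.imread("pics/top0.png");b=cv2.imread("pics/side0.png")
f=lambda i,x,y,w,h,s:cv2.resize(i[y:y+h,x:x+w],(w*s,h*s),interpolation=cv2.INTER_CUBIC)
A=np.hstack([f(a,160,225,100,50,4),f(a,345,180,80,50,5)])
A=np.hstack([f(a,165,230,50,50,5),f(b,255,260,66,80,5)[:400],f(b,310,115,70,70,4)[:250].copy() if 0 else np.zeros((400,1,3),np.uint8)]) if 0 else None
P=np.zeros((600,800,3),np.uint8)
P[:250,:250]=f(a,160,230,50,50,5);P[:400,400:800]=f(a,345,180,80,80,5);P[250:600,:300]=f(b,260,265,60,70,5)[:350];P[400:600,400:720]=f(b,306,120,80,50,4)
cv2.imwrite("pics/z0.png",np.clip(P.astype(float)*1.5,0,255).astype(np.uint8))
E
```

```text
side amber (14, 39, 40, 73) 1549.5 31.1 75.2 37.8
side amber (269, 283, 37, 54) 1190.5 288.0 309.3 27.2
side green (306, 222, 32, 50) 893.5 322.3 246.7 24.9
side green (59, 374, 13, 46) 91.5 65.5 396.5 23.2
side blue (329, 129, 39, 22) 439.5 347.9 134.0 19.3Traceback (most recent call last):
  File "<stdin>", line 11, in <module>
    return _nx.concatenate(arrs, 1, dtype=dtype, casting=casting)
           ~~~~~~~~~~~~~~~^^^^^^^^^^^^^^^^^^^^^^^^^^^^^^^^^^^^^^^
ValueError: all the input array dimensions except for the concatenation axis must match exactly, but along dimension 0, the array at index 0 has size 200 and the array at index 1 has size 250
```

Run:
```python
from h import *
a=cv2.imread("pics/top0.png");b=cv2.imread("pics/side0.png")
ha=cv2.cvtColor(a,cv2.COLOR_BGR2HSV)
print(ha[253,184:194:3],ha[255,250:258:3],ha[222,370:412:6])
f=lambda i,x,y,w,h,s:cv2.resize(i[y:y+h,x:x+w],(w*s,h*s),interpolation=cv2.INTER_NEAREST)
P=np.zeros((600,800,3),np.uint8)
P[:250,:250]=f(a,160,230,50,50,5);P[:400,400:800]=f(a,345,180,80,80,5);P[250:600,:300]=f(b,260,265,60,70,5);P[400:600,400:720]=f(b,306,120,80,50,4)
cv2.imwrite("pics/z0.png",np.clip(P.astype(float)*1.8,0,255).astype(np.uint8))
```

```text
[[ 14 101  83]
 [ 13 115  89]
 [ 12 119  94]
 [ 13 111  87]] [[ 60  61 100]
 [ 59  57  90]
 [ 57  58  83]] [[105  15 102]
 [113 138 124]
 [ 90   7  74]
 [105   7  75]
 [143  14  75]
 [116  48  75]
 [112 136 120]]
```

View pics/z0.png

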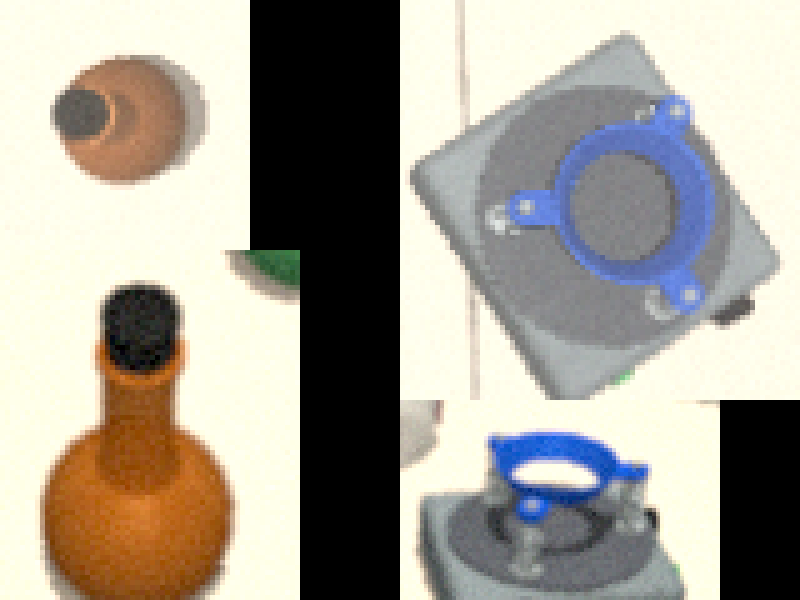

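The crops show the amber globe at about (184.6,253.8) top and (287.4,318) side, with stopper (176,253) and (288,280). The ring rim is centred near (392,220.6) in the top picture and (345,135) in the side. The three lobes are not the rim, so I remove them by opening the mask.

Run:
```python
from h import *
T=bot.camera_info("top");S=bot.camera_info("side")
a=cv2.imread("pics/top0.png");b=cv2.imread("pics/side0.png")
big=lambda i:cv2.resize(i,None,fx=4,fy=4,interpolation=cv2.INTER_CUBIC)
def px(p): return (np.array(p)+.5)/4-.5
def op(m,k): return cv2.morphologyEx(m,cv2.MORPH_OPEN,cv2.getStructuringElement(cv2.MORPH_ELLIPSE,(k,k)))
# globe
def globe(i,h,s,k,box):
    m=hue(big(i),*h,s); x,y,w,H=[4*v for v in box]; q=np.zeros_like(m);q[y:y+H,x:x+w]=m[y:y+H,x:x+w]
    q=cv2.morphologyEx(q,cv2.MORPH_CLOSE,np.ones((9,9)));c=blobs(op(q,k))[0];e=cv2.minEnclosingCircle(c);return px(e[0]),e[1]/4
def cap(i,box):
    x,y,w,H=box; g=cv2.cvtColor(big(i[y:y+H,x:x+w]),cv2.COLOR_BGR2GRAY);m=cv2.inRange(g,0,50 if i is a else 35);c=blobs(m)[0]
    M=cv2.minEnclosingCircle(c); return px(M[0])+[x,y],M[1]/4,[v/4 for v in cv2.boundingRect(c)]
for nm,h,st,ss,bt,bs in(("amber",(5,18),75,120,(165,235,40,35),(260,270,60,75)),("green",(48,90),35,70,(230,235,40,35),(300,205,50,70))):
    g1,r1=globe(a,h,st,33,bt);g2,r2=globe(b,h,ss,75,bs)
    print(nm,g1,r1,g2,r2,*tri([ray(T,g1),ray(S,g2)]))
    print(' foot-plane chk z=.027',plane(T,g1,.027),plane(S,g2,.027))
print(cap(a,(165,240,25,25)),cap(b,(275,268,26,26)))
# ring: fill hole, remove lobes
m=hue(big(a),105,125,80);c=blobs(m)[0];q=np.zeros_like(m);cv2.drawContours(q,[c],-1,255,-1);c=blobs(op(q,81))[0]
e=cv2.fitEllipse(c);r1=px(e[0]);print('ringtop',r1,np.array(e[1])/4)
m=hue(big(b),105,125,120);c=blobs(m)[0];q=np.zeros_like(m);cv2.drawContours(q,[c],-1,255,-1);c=blobs(op(q,45))[0]
x,y,w,h=cv2.boundingRect(c);print('ringside box',x/4,y/4,w/4,h/4)
for z in(.1,.103): print(plane(T,r1,z))
for uv in((x/4,0),):pass
# predicted rim projection in side from top centre
p=plane(T,r1,.103);E=np.array(S['extrinsics']);W=np.linalg.inv(E)
ang=np.linspace(0,2*np.pi,60);C=np.c_[p[0]+.039*np.cos(ang),p[1]+.039*np.sin(ang),np.full(60,.103)]
uv=cv2.projectPoints(C,cv2.Rodrigues(W[:3,:3])[0],W[:3,3],np.array(S['mtx']),np.array([S['k1'],0,0,0.]))[0][:,0]
print('pred side rim bbox',uv.min(0),uv.max(0))
```

```text
amber [184.0823822  253.62641907] 12.42735767364502 [286.875      316.62884521] 20.260040283203125 [0.4811511  0.28147733 0.032462  ] [0.7, 0.7]
 foot-plane chk z=.027 [0.48071165 0.28245459 0.027     ] [0.48341917 0.27780467 0.027     ]
green [249.25 254.5 ] 12.248748779296875 [321.73867798 255.10816956] 16.77892303466797 [0.47850698 0.11412048 0.02723088] [2.3, 2.3]
 foot-plane chk z=.027 [0.47624547 0.11356017 0.027     ] [0.48087015 0.11435935 0.027     ]Traceback (most recent call last):
  File "<stdin>", line 18, in <module>
  File "<stdin>", line 12, in cap
IndexError: list index out of range
```

Run:
```python
from h import *
T=bot.camera_info("top");S=bot.camera_info("side")
a=cv2.imread("pics/top0.png");b=cv2.imread("pics/side0.png")
big=lambda i:cv2.resize(i,None,fx=4,fy=4,interpolation=cv2.INTER_CUBIC)
def px(p): return (np.array(p)+.5)/4-.5
def op(m,k): return cv2.morphologyEx(m,cv2.MORPH_OPEN,cv2.getStructuringElement(cv2.MORPH_ELLIPSE,(k,k)))
def cap(i,box):
    x,y,w,H=box; g=cv2.cvtColor(big(i[y:y+H,x:x+w]),cv2.COLOR_BGR2GRAY);t,m=cv2.threshold(g,0,255,cv2.THRESH_OTSU)
    m=cv2.inRange(g,0,g.min()*.6+.4*t);c=blobs(m)[0]
    M=cv2.minEnclosingCircle(c); return px(M[0])+[x,y],M[1]/4,[v/4 for v in cv2.boundingRect(c)]
ct=cap(a,(168,244,18,18));cs=cap(b,(279,270,18,14));print(ct,cs)
print(plane(T,ct[0],.128),plane(S,cs[0],.124))
m=hue(big(a),105,125,80);c=blobs(m)[0];q=np.zeros_like(m);cv2.drawContours(q,[c],-1,255,-1);c=blobs(op(q,81))[0]
e=cv2.fitEllipse(c);r1=px(e[0]);print('ringtop',r1,np.array(e[1])/4)
m=hue(big(b),105,125,120);c=blobs(m)[0];q=np.zeros_like(m);cv2.drawContours(q,[c],-1,255,-1);c=blobs(op(q,45))[0]
x,y,w,h=cv2.boundingRect(c);print('ringside box',x/4,y/4,(x+w)/4,(y+h)/4)
p=plane(T,r1,.103);print(p)
W=np.linalg.inv(np.array(S['extrinsics']))
ang=np.linspace(0,2*np.pi,60);C=np.c_[p[0]+.039*np.cos(ang),p[1]+.039*np.sin(ang),np.full(60,.103)]
uv=cv2.projectPoints(C,cv2.Rodrigues(W[:3,:3])[0],W[:3,3],np.array(S['mtx']),np.array([S['k1'],0,0,0.]))[0][:,0]
print('pred side rim bbox',uv.min(0),uv.max(0))
```

```text
(array([175.43367338, 252.31632614]), 5.788978576660156, [3.0, 3.0, 10.75, 11.25]) (array([287.625     , 279.52499962]), 7.770803451538086, [2.25, 2.75, 14.0, 11.25])
[0.48042148 0.28136675 0.128     ] [0.4817762  0.28118106 0.124     ]
ringtop [391.34960938 220.25151062] [31.76016235 33.01937866]
ringside box 330.25 128.5 359.75 147.5
[ 0.55048929 -0.23928355  0.103     ]
pred side rim bbox [330.05469943 127.9135163 ] [361.09081901 142.63032701]
```

Measured: amber at (0.4812, 0.2813), with the globe and cap heights in agreement. The ring is at (0.550, -0.239), and the side rim box matches it. Planning the approach next.

```bash
cat >> h.py <<'E'
from scipy.spatial.transform import Rotation as Ro
def togo(target,yaw0=None,p0=None):
    o=bot.get_obs();p=o['ee_pos'] if p0 is None else p0;r=o['tcp_rot'].copy()
    if yaw0 is not None:r[2]=yaw0
    return Ro.from_euler('xyz',r,degrees=True).inv().apply(np.array(target)-p)
def st():
    o=bot.get_obs();print(round(o['time'],2),np.round(o['ee_pos'],4),np.round(o['tcp_rot'],2),np.round(o['q'],1),np.round(o['wrist_force'],1),round(o['opening'],4),np.round(o['grasp_force'],1))
E
python3 - <<'E'
from h import *
p=bot.get_obs()['ee_pos'];t=np.array([.4812,.2813,.256]);
for y,f0,f1 in((24.9,0,.2),(54.9,.2,.45),(84.9,.45,1)): print(y,togo(p+f1*(t-p),y,p+f0*(t-p)))
E
```

```text
24.9 [ 1.10956840e-01 -1.20476979e-01  7.12332727e-05]
54.9 [ 1.95412414e-01 -6.10721928e-02 -1.68108185e-05]
84.9 [ 4.39489996e-01  9.85953211e-02 -3.11515861e-04]
```

```bash
python3 drive.py '0.022 -0.024 0 -6 0.085; 0.044 -0.048 0 -12 0.085; 0.066 -0.072 0 -18 0.085; 0.089 -0.096 0 -24 0.085; 0.111 -0.120 0 -30 0.085' 80
python3 drive.py '0.038 -0.012 0 -6 0.085; 0.076 -0.024 0 -12 0.085; 0.114 -0.036 0 -18 0.085; 0.152 -0.048 0 -24 0.085; 0.19 -0.06 0 -30 0.085'
python3 drive.py '0.04 0.009 0 0 0.085; 0.08 0.018 0 0 0.085; 0.12 0.027 0 0 0.085; 0.16 0.036 0 0 0.085; 0.20 0.045 0 0 0.085'
python3 drive.py '0.03 0.007 0 0 0.085; 0.06 0.014 0 0 0.085; 0.09 0.02 0 0 0.085; 0.12 0.026 0 0 0.085; 0.12 0.026 0 0 0.085'
python3 - <<'E'
from h import *
st();i=bot.camera_info("wrist");print(i);np.save('w1.npy',np.array(i['extrinsics']));cv2.imwrite("pics/w1.png",bot.camera("wrist"));st();print(togo([.4812,.2813,.256]))
E
```

```text
time: 0.52
ee_pos: [0.2819, -0.3417, 0.2559]
tcp_rot: [-180.0, -0.0, 55.2]
wrist_force: [1.6, -0.3, 1.4]
opening: 0.0852
grasp_force: 0.0
time: 0.93
ee_pos: [0.3418, -0.1515, 0.2562]
tcp_rot: [180.0, 0.0, 85.2]
wrist_force: [1.4, 0.3, 0.2]
opening: 0.0849
grasp_force: 0.0
time: 1.35
ee_pos: [0.4044, 0.0441, 0.2563]
tcp_rot: [180.0, 0.0, 84.9]
wrist_force: [1.3, -0.8, 0.3]
opening: 0.0853
grasp_force: 0.0
time: 1.77
ee_pos: [0.4417, 0.163, 0.255]
tcp_rot: [-179.9, -0.0, 85.1]
wrist_force: [-0.1, 0.3, -0.3]
opening: 0.0851
grasp_force: 0.0
1.77 [0.4417 0.163  0.255 ] [-1.7992e+02 -3.0000e-02  8.5100e+01] [ 2.020e+01 -5.800e+00 -8.000e-01  9.510e+01  1.000e-01  1.151e+02] [-0.1  0.3 -0.3] 0.0851 0.0
{'mtx': array([[350.89223044,   0.        , 276.07462827],
       [  0.        , 350.89223044, 213.48866156],
       [  0.        ,   0.        ,   1.        ]]), 'k1': -0.0826917050451165, 'extrinsics': array([[ 0.99644831, -0.07940458, -0.02802978,  0.44948944],
       [-0.08419343, -0.94537047, -0.31493832,  0.24419452],
       [-0.00149098,  0.31617969, -0.94869815,  0.37322726],
       [ 0.        ,  0.        ,  0.        ,  1.        ]])}
1.82 [0.4411 0.1611 0.2553] [-1.799e+02  4.000e-02  8.510e+01] [ 20.1  -5.9  -0.9  95.2   0.  115. ] [ 0.2 -0.5  0.5] 0.0848 0.0
[ 0.12316223  0.02968922 -0.00082985]
```

View pics/w1.png

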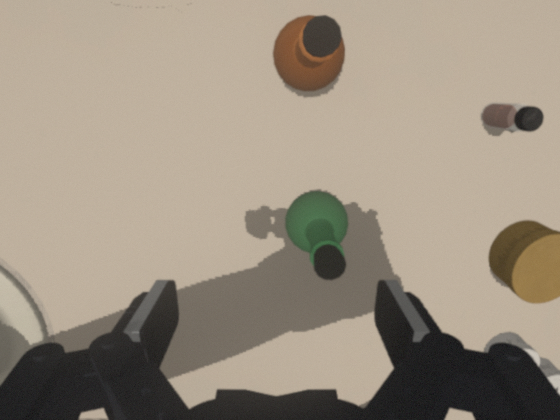

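Wrist view: amber globe at (309,53) with cap (321,37) ahead. The green flask is at (317,225), nearer, and stands clear of the gripper.

Run:
```python
from h import *
i=bot.camera_info("wrist");i['extrinsics']=np.load('w1.npy')
T=bot.camera_info("top");S=bot.camera_info("side")
im=cv2.imread("pics/w1.png");m=np.zeros((420,560),np.uint8);m[5:100,260:360]=hue(im,3,18,90)[5:100,260:360]
c=blobs(m)[0];print(cv2.minEnclosingCircle(c))
g=(309.2,54);cp=(321,37)
print(plane(i,g,.03),plane(i,cp,.126))
print(tri([ray(i,g),ray(T,(184.3,253.7)),ray(S,(287.2,317.5))]))
print(tri([ray(i,cp),ray(T,(175.4,252.3)),ray(S,(287.6,279.5))]))
```

```text
((308.5, 53.0), 37.272743225097656)
[0.48226297 0.28015585 0.03      ] [0.4813992  0.27997309 0.126     ]
(array([0.4813897 , 0.28083045, 0.02960476]), [1.1, 1.1, 0.2])
(array([0.48128247, 0.28132491, 0.12455145]), [1.2, 1.1, 0.4])
```

```bash
python3 drive.py '0.031 0.0075 0 0 0.085; 0.062 0.015 0 0 0.085; 0.093 0.022 0 0 0.085; 0.123 0.029 0 0 0.085; 0.123 0.029 0 0 0.085'
python3 drive.py '0 0 0.03 0 0.085; 0 0 0.06 0 0.085; 0 0 0.08 0 0.085; 0 0 0.09 0 0.06; 0 0 0.09 0 0.06' >/dev/null
python3 - <<'E'
from h import *
st();print(togo([.4813,.281,.096]))
E
```

```text
time: 2.23
ee_pos: [0.4817, 0.282, 0.2547]
tcp_rot: [-179.9, 0.0, 85.0]
wrist_force: [1.5, 0.7, 0.0]
opening: 0.0846
grasp_force: 0.0
2.65 [0.4799 0.2777 0.1641] [-1.7982e+02  1.3000e-01  8.4870e+01] [ 30.1   4.9  -0.2  85.1  -0.  125.2] [-0.1 -0.5 -0. ] 0.0633 0.0
[0.00352727 0.00127545 0.06808276]
```

```bash
python3 drive.py '0 0 0.03 0 0.06; 0 0 0.05 0 0.05; 0 0 0.066 0 0.045; 0 0 0.066 0 0.045; 0 0 0.066 0 0.045' >/dev/null
python3 - <<'E'
from h import *
st();print(togo([.4813,.281,.096]))
f=lambda i,x,y,w,h,s:cv2.resize(i[y:y+h,x:x+w],(w*s,h*s),interpolation=cv2.INTER_CUBIC)
a=bot.camera("side");b=bot.camera("wrist");st()
cv2.imwrite("pics/g1.png",np.clip(np.hstack([f(a,240,230,100,120,4)[:, :400],cv2.resize(b[60:420,80:480],(400,360),)[:360] if 0 else np.vstack([b[60:420,80:480],np.zeros((120,400,3),np.uint8)])]).astype(float)*1.5,0,255).astype(np.uint8))
E
```

```text
3.07 [0.4811 0.2789 0.1015] [ 1.7998e+02 -1.0000e-02  8.4890e+01] [ 30.1   5.6  -6.4  78.   -0.  125.2] [-0.1  1.1  1.5] 0.0451 0.0
[2.15515586e-03 5.56120494e-05 5.47403841e-03]
3.17 [0.4817 0.2794 0.1026] [ 1.7987e+02 -9.0000e-02  8.4900e+01] [ 30.1   5.5  -6.3  78.   -0.  125.2] [ 0.2 -0.3  1.6] 0.0449 0.0
```

View pics/g1.png

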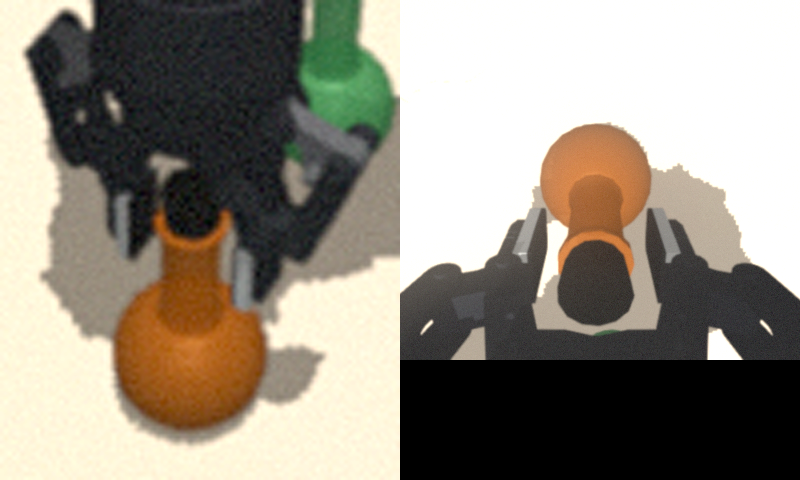

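The neck stands between the pads and the stopper clears the gripper's body. In the crop the pad tips are at (130,250) and (242,308), above the globe's shoulder. I go 8 mm lower and close.

```bash
python3 drive.py '0.0015 0 0.004 0 0.045; 0.0015 0 0.008 0 0.045; 0.0015 0 0.008 0 0.035; 0.0015 0 0.008 0 0.028;0.0015 0 0.008 0 0.024' 60 
python3 drive.py '0 0 0 0 0.01; 0 0 0 0 0.01; 0 0 0 0 0.01; 0 0 0 0 0.01; 0 0 0 0 0.01' 60
python3 drive.py '0 0 0 0 0.01; 0 0 0 0 0.01' 80
python3 drive.py '0 0 -0.01 0 0.01; 0 0 -0.02 0 0.01; 0 0 -0.03 0 0.01; 0 0 -0.04 0 0.01; 0 0 -0.04 0 0.01'
python3 - <<'E'
from h import *
st();f=lambda i,x,y,w,h,s:cv2.resize(i[y:y+h,x:x+w],(w*s,h*s),interpolation=cv2.INTER_CUBIC)
a=bot.camera("side");b=bot.camera("wrist")
cv2.imwrite("pics/g2.png",np.clip(np.hstack([f(a,240,210,100,120,4),np.vstack([b[60:420,80:480],np.zeros((120,400,3),np.uint8)])]).astype(float)*1.5,0,255).astype(np.uint8))
E
```

```text
time: 3.58
ee_pos: [0.4809, 0.2806, 0.0924]
tcp_rot: [-180.0, 0.0, 84.9]
wrist_force: [-0.8, 0.2, -1.2]
opening: 0.0244
grasp_force: 21.4
time: 4.0
ee_pos: [0.481, 0.2806, 0.0924]
tcp_rot: [180.0, -0.0, 84.9]
wrist_force: [0.6, -1.0, 1.8]
opening: 0.0235
grasp_force: 58.6
time: 4.17
ee_pos: [0.4811, 0.2806, 0.0925]
tcp_rot: [180.0, -0.0, 84.9]
wrist_force: [0.4, 0.1, 1.9]
opening: 0.023
grasp_force: 78.0
time: 4.58
ee_pos: [0.4818, 0.2812, 0.1353]
tcp_rot: [179.8, -0.1, 84.9]
wrist_force: [0.4, -0.6, -1.5]
opening: 0.0231
grasp_force: 78.3
4.58 [0.4818 0.2812 0.1353] [ 1.7983e+02 -1.2000e-01  8.4910e+01] [ 30.3   5.2  -3.1  81.5   0.  125.4] [ 0.4 -0.6 -1.5] 0.0231 78.3
```

View pics/g2.png

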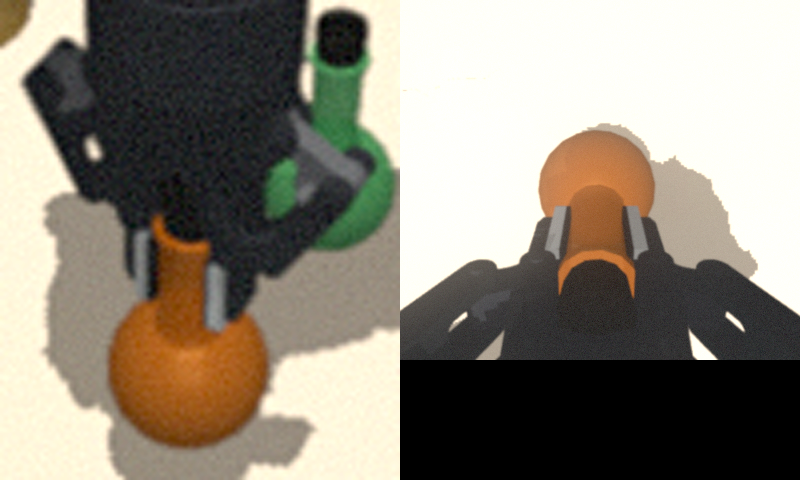

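The flask is held upright by the neck and lifted clear, and the green flask has not moved. Carrying it at foot height of about 0.18 m.

```bash
python3 drive.py '0 0 -0.02 0 0.01; 0 0 -0.05 0 0.01; 0 0 -0.085 0 0.01; 0 0 -0.12 0 0.01; 0 0 -0.14 0 0.01' 80
python3 drive.py '-0.015 0.0035 0 0 0.01; -0.045 0.01 0 0 0.01; -0.08 0.018 0 0 0.01; -0.115 0.026 0 0 0.01; -0.15 0.0335 0 0 0.01'
python3 drive.py '-0.035 0.008 0 0 0.01; -0.07 0.0155 0 0 0.01; -0.105 0.0235 0 0 0.01; -0.14 0.031 0 0 0.01; -0.175 0.039 0 0 0.01'
python3 drive.py '-0.035 0.008 0 0 0.01; -0.07 0.0155 0 0 0.01; -0.1 0.0225 0 0 0.01; -0.125 0.028 0 0 0.01; -0.14 0.031 0 0 0.01'
python3 drive.py '0 0 0 0 0.01; 0 0 0 0 0.01'
python3 - <<'E'
from h import *
st();print(togo([.550,-.239,.275]));i=bot.camera_info("wrist");np.save('w2.npy',np.array(i['extrinsics']));cv2.imwrite("pics/w2.png",bot.camera("wrist"))
b=bot.camera("side");cv2.imwrite("pics/s2.png",b);cv2.imwrite("pics/t2.png",bot.camera("top"))
f=lambda i,x,y,w,h,s:cv2.resize(i[y:y+h,x:x+w],(w*s,h*s),interpolation=cv2.INTER_CUBIC)
w=cv2.imread("pics/w2.png")
cv2.imwrite("pics/v2.png",np.clip(np.hstack([f(b,290,40,110,150,4)[:420,:],w[:,100:460]]).astype(float)*1.4,0,255).astype(np.uint8))
E
```

```text
time: 5.1
ee_pos: [0.4811, 0.2807, 0.2756]
tcp_rot: [179.9, -0.1, 84.9]
wrist_force: [0.6, 1.1, -1.9]
opening: 0.0231
grasp_force: 78.8
time: 5.52
ee_pos: [0.5008, 0.1269, 0.2716]
tcp_rot: [-180.0, 0.0, 85.0]
wrist_force: [1.0, 0.1, -1.8]
opening: 0.0229
grasp_force: 78.8
time: 5.93
ee_pos: [0.524, -0.0513, 0.2718]
tcp_rot: [-180.0, -0.0, 84.9]
wrist_force: [0.4, 0.1, -2.5]
opening: 0.0231
grasp_force: 78.8
time: 6.35
ee_pos: [0.5427, -0.1944, 0.2712]
tcp_rot: [-179.9, 0.0, 84.8]
wrist_force: [0.2, -0.3, -3.4]
opening: 0.0232
grasp_force: 78.7
time: 6.52
ee_pos: [0.5427, -0.192, 0.2715]
tcp_rot: [-179.9, -0.0, 84.8]
wrist_force: [-0.3, 0.8, -2.2]
opening: 0.0233
grasp_force: 78.8
6.52 [ 0.5427 -0.192   0.2715] [-1.7993e+02 -4.0000e-02  8.4840e+01] [-19.5   9.   16.3  97.3   0.   75.7] [-0.3  0.8 -2.2] 0.0233 78.8
[-0.04613373  0.01152763 -0.00351064]
```

View pics/v2.png

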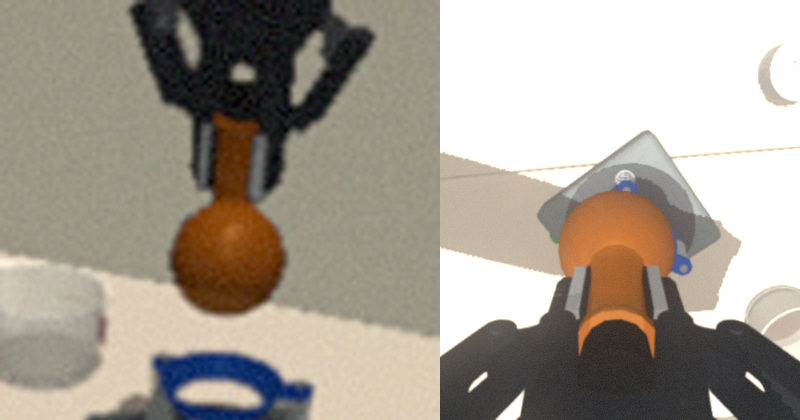

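The flask hangs upright: in the crop its globe is at (228,257), above the ring at (225,385). Two ring lobes show past the globe in the wrist view. Next I centre it and lower to just above the rim.

```bash
python3 drive.py '-0.02 0.005 0 0 0.01; -0.04 0.0105 0 0 0.01; -0.046 0.0115 0.01 0 0.01; -0.046 0.0115 0.035 0 0.01; -0.046 0.0115 0.062 0 0.01'
python3 drive.py '0 0 0 0 0.01; 0 0 0 0 0.01; 0 0 0 0 0.01'
python3 - <<'E'
from h import *
st();print(togo([.550,-.239,.1715]))
b=bot.camera("side");w=bot.camera("wrist");st()
S=bot.camera_info("side");W=np.linalg.inv(np.array(S['extrinsics']))
for n,C in(("globe",[.550,-.239,bot.get_obs()['ee_pos'][2]-.0925+.027]),("rim",[.55,-.239,.103])):
    print(n,cv2.projectPoints(np.array([C]),cv2.Rodrigues(W[:3,:3])[0],W[:3,3],np.array(S['mtx']),np.array([S['k1'],0,0,0.]))[0].ravel())
m=hue(b,3,18,120);c=[x for x in blobs(m,100) if 300<x[:,0,0].mean()<400][0];e=cv2.boundingRect(c);print(e,e[0]+e[2]/2-.5)
f=lambda i,x,y,w,h,s:cv2.resize(i[y:y+h,x:x+w],(w*s,h*s),interpolation=cv2.INTER_CUBIC)
cv2.imwrite("pics/v3.png",np.clip(np.hstack([f(b,290,70,110,105,4),w[:,100:460]]).astype(float)*1.4,0,255).astype(np.uint8))
E
```

```text
time: 7.08
ee_pos: [0.5508, -0.2382, 0.2104]
tcp_rot: [179.9, 0.0, 84.9]
wrist_force: [0.3, -0.4, -3.5]
opening: 0.0229
grasp_force: 79.1
time: 7.33
ee_pos: [0.5504, -0.2379, 0.2119]
tcp_rot: [179.9, 0.0, 85.0]
wrist_force: [0.9, 0.1, -1.9]
opening: 0.0228
grasp_force: 79.1
7.33 [ 0.5504 -0.2379  0.2119] [1.7993e+02 2.0000e-02 8.4960e+01] [-23.4  11.1  12.   90.8   0.   71.7] [ 0.9  0.1 -1.9] 0.0228 79.1
[-0.00107351 -0.00039673  0.04035559]
7.43 [ 0.5508 -0.2384  0.2125] [1.7983e+02 5.0000e-02 8.4940e+01] [-23.4  11.1  12.   90.8   0.   71.7] [-0.8  0.8 -2.4] 0.0233 79.1
globe [347.32806198 119.21450379]
rim [345.69826124 135.13295085]
(335, 86, 25, 46) 347.0
```

View pics/v3.png

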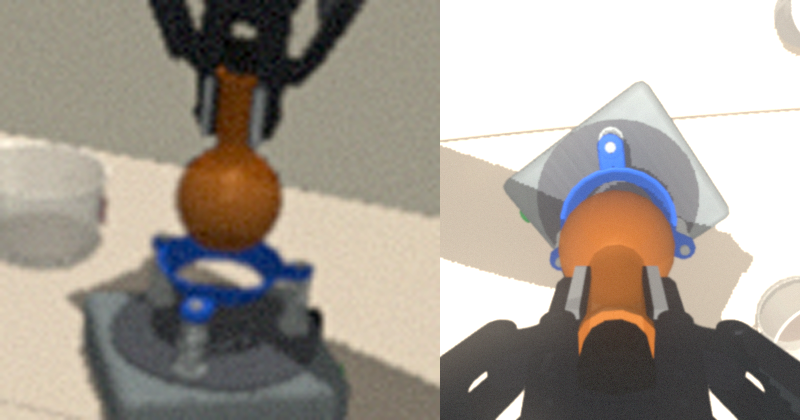

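The globe sits on the ring's column in both views: side 347.0 against a predicted 347.3, and wrist globe at about 617 with the ring arc at about 618. Lowering gently.

```bash
python3 drive.py '-0.0005 0 0.01 0 0.01; -0.0005 0 0.02 0 0.01; -0.0005 0 0.028 0 0.01; -0.0005 0 0.034 0 0.01; -0.0005 0 0.034 0 0.01'
python3 drive.py '0 0 0.002 0 0.01; 0 0 0.004 0 0.01; 0 0 0.006 0 0.01; 0 0 0.006 0 0.01; 0 0 0.006 0 0.01'
python3 - <<'E'
from h import *
st()
E
```

```text
time: 7.85
ee_pos: [0.5501, -0.2392, 0.175]
tcp_rot: [-180.0, 0.0, 84.9]
wrist_force: [1.3, -1.1, 2.1]
opening: 0.0231
grasp_force: 79.7
time: 8.27
ee_pos: [0.5506, -0.2394, 0.1709]
tcp_rot: [179.9, 0.0, 84.9]
wrist_force: [5.0, -2.6, 3.2]
opening: 0.023
grasp_force: 79.9
8.27 [ 0.5506 -0.2394  0.1709] [1.7991e+02 4.0000e-02 8.4900e+01] [-23.5  10.9   7.2  86.2  -0.   71.6] [ 5.  -2.6  3.2] 0.023 79.9
```

Contact at the expected height. The sideways force of (+5, -2.6) N says the flask is a millimetre or two off the ring's axis, so I ease that way.

```bash
python3 drive.py '-0.0004 0.0008 0 0 0.01; -0.0007 0.0016 0 0 0.01; -0.0007 0.0016 0 0 0.01; -0.0007 0.0016 0 0 0.01'
python3 - <<'E'
from h import *
for k in range(1): st()
E
python3 drive.py '0 0 0.001 0 0.01; 0 0 0.002 0 0.01; 0 0 0.003 0 0.01; 0 0 0.003 0 0.01; 0 0 0.003 0 0.01'
```

```text
time: 8.6
ee_pos: [0.5517, -0.2401, 0.1703]
tcp_rot: [-180.0, 0.0, 84.9]
wrist_force: [2.3, -3.6, 3.4]
opening: 0.0234
grasp_force: 79.9
8.6 [ 0.5517 -0.2401  0.1703] [-1.800e+02  1.000e-02  8.491e+01] [-23.5  11.2   7.5  86.3  -0.   71.6] [ 2.3 -3.6  3.4] 0.0234 79.9
time: 9.02
ee_pos: [0.5517, -0.24, 0.1673]
tcp_rot: [180.0, 0.0, 84.9]
wrist_force: [2.4, -3.6, 5.0]
opening: 0.0234
grasp_force: 79.9
```

```bash
python3 drive.py '-0.0006 0.0004 0 0 0.01; -0.0011 0.0008 0 0 0.01; -0.0011 0.0008 0.001 0 0.01; -0.0011 0.0008 0.002 0 0.01; -0.0011 0.0008 0.002 0 0.01'
python3 drive.py '0 0 0.001 0 0.01; 0 0 0.002 0 0.01; 0 0 0.003 0 0.01; 0 0 0.004 0 0.01; 0 0 0.004 0 0.01'
```

```text
time: 9.43
ee_pos: [0.5521, -0.2408, 0.1649]
tcp_rot: [-180.0, -0.0, 84.9]
wrist_force: [1.0, -1.7, 5.9]
opening: 0.0231
grasp_force: 79.9
time: 9.85
ee_pos: [0.5521, -0.2409, 0.1612]
tcp_rot: [-180.0, -0.0, 84.9]
wrist_force: [-0.3, -1.3, 6.9]
opening: 0.0232
grasp_force: 80.1
```

The sideways force is gone and the force rises at the spring's rate. Pressing on to the stop.

```bash
python3 drive.py '0 0 0.001 0 0.01; 0 0 0.002 0 0.01; 0 0 0.003 0 0.01; 0 0 0.005 0 0.01; 0 0 0.005 0 0.01'
python3 drive.py '0 0 0.001 0 0.01; 0 0 0.002 0 0.01; 0 0 0.003 0 0.01; 0 0 0.003 0 0.01; 0 0 0.003 0 0.01'
python3 drive.py '0 0 0.001 0 0.01; 0 0 0.001 0 0.01; 0 0 0.002 0 0.01; 0 0 0.002 0 0.01; 0 0 0.002 0 0.01'
```

```text
time: 10.27
ee_pos: [0.5521, -0.2409, 0.1564]
tcp_rot: [-180.0, -0.0, 84.9]
wrist_force: [-0.1, -0.9, 9.4]
opening: 0.0231
grasp_force: 80.3
time: 10.68
ee_pos: [0.5521, -0.2409, 0.1538]
tcp_rot: [-180.0, -0.0, 84.9]
wrist_force: [-0.9, -0.8, 10.0]
opening: 0.0233
grasp_force: 80.3
time: 11.1
ee_pos: [0.5522, -0.2409, 0.152]
tcp_rot: [180.0, -0.0, 84.9]
wrist_force: [-1.5, -1.2, 10.6]
opening: 0.023
grasp_force: 80.4
```

```bash
python3 drive.py '0 0 0.001 0 0.01; 0 0 0.001 0 0.01; 0 0 0.001 0 0.01'
python3 drive.py '0 0 0.001 0 0.01; 0 0 0.001 0 0.01; 0 0 0.001 0 0.01'
python3 drive.py '0 0 0.001 0 0.01; 0 0 0.001 0 0.01; 0 0 0.001 0 0.01'
```

```text
time: 11.35
ee_pos: [0.5522, -0.2409, 0.1517]
tcp_rot: [180.0, 0.0, 84.9]
wrist_force: [-3.0, 0.3, 14.7]
opening: 0.0232
grasp_force: 81.1
time: 11.6
ee_pos: [0.5522, -0.241, 0.1516]
tcp_rot: [179.9, 0.0, 84.9]
wrist_force: [-4.8, 0.5, 18.6]
opening: 0.0233
grasp_force: 81.6
time: 11.85
ee_pos: [0.5522, -0.241, 0.1515]
tcp_rot: [179.9, 0.0, 84.9]
wrist_force: [-6.6, 0.8, 25.0]
opening: 0.0233
grasp_force: 82.1
```

Force jumps while height stays at 0.1515, so the ring is on its stop, 20 mm down. I ease to about 19 N and hold.

```bash
python3 drive.py '0 0 -0.001 0 0.01; 0 0 -0.001 0 0.01; 0 0 -0.001 0 0.01; 0 0 -0.001 0 0.01; 0 0 -0.001 0 0.01'
H='0 0 0 0 0.01'
python3 drive.py '0 0 0 0 0.01; 0 0 0 0 0.01; 0 0 0 0 0.01; 0 0 0 0 0.01; 0 0 0 0 0.01' >/dev/null
python3 drive.py '0 0 0 0 0.01; 0 0 0 0 0.01; 0 0 0 0 0.01; 0 0 0 0 0.01; 0 0 0 0 0.01' >/dev/null
python3 drive.py '0 0 0 0 0.01; 0 0 0 0 0.01; 0 0 0 0 0.01; 0 0 0 0 0.01; 0 0 0 0 0.01' >/dev/null
python3 drive.py '0 0 0 0 0.01; 0 0 0 0 0.01; 0 0 0 0 0.01; 0 0 0 0 0.01; 0 0 0 0 0.01'
python3 - <<'E'
from h import *
b=bot.camera("side");w=bot.camera("wrist");st()
f=lambda i,x,y,w,h,s:cv2.resize(i[y:y+h,x:x+w],(w*s,h*s),interpolation=cv2.INTER_CUBIC)
cv2.imwrite("pics/v4.png",np.clip(np.hstack([f(b,290,80,110,105,4),w[:,100:460]]).astype(float)*1.4,0,255).astype(np.uint8))
E
```

```text
time: 12.27
ee_pos: [0.5522, -0.241, 0.1515]
tcp_rot: [179.9, 0.0, 84.9]
wrist_force: [-4.9, 0.1, 19.0]
opening: 0.0229
grasp_force: 81.0
time: 13.93
ee_pos: [0.5522, -0.241, 0.1515]
tcp_rot: [179.9, 0.0, 84.9]
wrist_force: [-5.1, -0.0, 19.4]
opening: 0.0231
grasp_force: 81.0
14.03 [ 0.5522 -0.2409  0.1515] [1.7991e+02 2.0000e-02 8.4920e+01] [-23.6  11.3   5.5  84.1   0.   71.5] [-3.8 -0.1 19.8] 0.0232 81.0
```

View pics/v4.png

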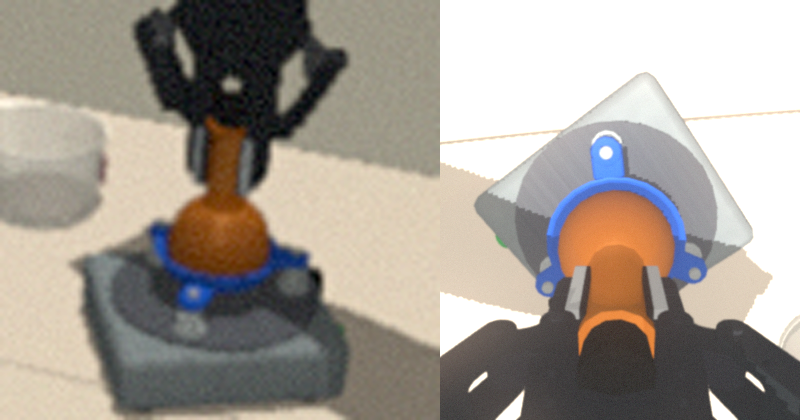

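The globe sits upright and concentric in the ring (wrist view, globe and ring both at about 616). The ring is right down on the housing in the side view. I hold it a further 2.5 s and hand in.

```bash
python3 drive.py '0 0 0 0 0.01; 0 0 0 0 0.01; 0 0 0 0 0.01; 0 0 0 0 0.01; 0 0 0 0 0.01' >/dev/null
python3 drive.py '0 0 0 0 0.01; 0 0 0 0 0.01; 0 0 0 0 0.01; 0 0 0 0 0.01; 0 0 0 0 0.01' >/dev/null
python3 drive.py '0 0 0 0 0.01; 0 0 0 0 0.01; 0 0 0 0 0.01; 0 0 0 0 0.01; 0 0 0 0 0.01' >/dev/null
python3 drive.py '0 0 0 0 0.01; 0 0 0 0 0.01; 0 0 0 0 0.01; 0 0 0 0 0.01; 0 0 0 0 0.01' >/dev/null
python3 drive.py '0 0 0 0 0.01; 0 0 0 0 0.01; 0 0 0 0 0.01; 0 0 0 0 0.01; 0 0 0 0 0.01' >/dev/null
python3 drive.py '0 0 0 0 0.01; 0 0 0 0 0.01; 0 0 0 0 0.01; 0 0 0 0 0.01; 0 0 0 0 0.01'
python3 -c "
from workcell import bot
print(bot.job_done())"
```

```text
time: 16.53
ee_pos: [0.5522, -0.241, 0.1515]
tcp_rot: [179.9, 0.0, 84.9]
wrist_force: [-5.0, 0.3, 20.1]
opening: 0.0231
grasp_force: 81.0
the job is handed in; nothing more can be done
None
```

The amber flask is seated upright in the blue ring and was held on its bottom stop for over 4.5 s at about 20 N, still gripped there at hand-in (16.5 s); the green flask, tin and vial were never touched.

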